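# Find the solid bench weight for the glued patch

## Task

Two bench weights that look alike stand in the tray, one solid and one hollow: lift the left one about 6 cm straight up to feel how heavy it is and set it back in its place, then lift the right one in the same way. Stand the lighter one upright on the middle of the small round top of the raised stand and let go of it. Then pick up the heavier one and finish while holding it still and upright in the gripper, centred above the round patch on the plywood panel with its foot about 10 cm above the patch; do not put it down, and leave the other things on the bench alone.

Things in the scene. Friction and masses are not known exactly. Their poses are not given: they have to be found in the camera images.
- weight_p_mid (a point): One of two steel bench weights that look alike, 70 mm tall: round foot 50 mm in diameter, 12 mm high (sloping in up to 16 mm), then a straight shank 36 mm in diameter up to the flat top. Point: its centre, 35 mm above the underside; z is its axis. Each stands in one half of the tray, 90 mm or more apart. One is at least 200 g heavier (at most 0.63 kg); look and name do not tell which.
- weight_q_mid (a point): One of two steel bench weights that look alike, 70 mm tall: round foot 50 mm in diameter, 12 mm high (sloping in up to 16 mm), then a straight shank 36 mm in diameter up to the flat top. Point: its centre, 35 mm above the underside; z is its axis. Each stands in one half of the tray, 90 mm or more apart. One is at least 200 g heavier (at most 0.63 kg); look and name do not tell which.
- tray: Shallow open wooden tray fixed to the bench, 110 mm (its x) by 230 mm (its y) by 16 mm high, walls 6 mm thick; its inner floor is about 6 mm above the bench (the weights' centres start 41 mm above the bench). Origin: centre of the underside, on the bench. Its x axis points roughly away from the robot, its y axis to the robot's left: the left half is y > 0.
- stand_top (a point): Centre of the top face of the fixed stand: a round aluminium top, 48 mm in diameter and 8 mm thick, on a steel post 28 mm in diameter over a 100 mm square base; the top face is level, 90 mm above the bench. The stand is on one side of the tray, the panel on the other; which is which varies. z is up.
- patch (a point): Centre of the top face of the round glued wooden patch, 60 mm in diameter and 3 mm thick, in the middle of a fixed plywood panel of 170 by 150 by 12 mm lying on the bench; the patch's top is 15 mm above the bench. z is up.
- tape_measure: Bystander: tape measure, 40 x 70 x 60 mm high, loose, beyond the tray. Origin: centre of the underside.
- tape_roll: Bystander: roll of masking tape lying flat, 90 mm in diameter, 25 mm high, loose, beyond the tray. Origin: centre of the underside.
- screwdriver: Bystander: screwdriver, 180 mm long, lying loose on the robot's side, to its right. Its x axis runs along it.
- glue: Bystander: jar of glue, 60 mm in diameter, 90 mm high, standing loose on the robot's side, to its left. Origin: centre of the underside.
There are look-alikes about, which are no part of the job. What is shaped like the part that bears weight_p_mid but pink or red is not meant.

How it is judged (in metres and radians):
On the way, in this order (a step that is already met when the one before it is completed fails the run):
1. the left weight is lifted clear (4 cm or more) while the right one stands in the tray (((z of weight_p_mid in the frame of tray above 0.081 m and y of weight_p_mid in the frame of tray above 0 m and z of weight_q_mid in the frame of tray below 0.046 m and y of weight_q_mid in the frame of tray below 0 m and angle between weight_q_mid's own z axis and vertical below 0.1 rad) or (z of weight_q_mid in the frame of tray above 0.081 m and y of weight_q_mid in the frame of tray above 0 m and z of weight_p_mid in the frame of tray below 0.046 m and y of weight_p_mid in the frame of tray below 0 m and angle between weight_p_mid's own z axis and vertical below 0.1 rad))), for 0.2 s.
2. the left weight stands upright in its half of the tray again and the right one is lifted clear (4 cm or more) (((z of weight_p_mid in the frame of tray above 0.081 m and y of weight_p_mid in the frame of tray below 0 m and z of weight_q_mid in the frame of tray below 0.046 m and y of weight_q_mid in the frame of tray above 0 m and angle between weight_q_mid's own z axis and vertical below 0.1 rad) or (z of weight_q_mid in the frame of tray above 0.081 m and y of weight_q_mid in the frame of tray below 0 m and z of weight_p_mid in the frame of tray below 0.046 m and y of weight_p_mid in the frame of tray above 0 m and angle between weight_p_mid's own z axis and vertical below 0.1 rad))), for 0.2 s.
3. the lighter weight stands upright on the stand, released (told by its load on the stand, under 3.3 N) (((horizontal distance between weight_p_mid and stand_top below 0.015 m and z of weight_p_mid in the frame of stand_top between 0.031 and 0.039 m and angle between weight_p_mid's own z axis and vertical below 0.1 rad and contact force between weight_p and stand between 0.5 and 3.3 N and contact force between weight_p and the fingers below 0.1 N and linear speed of weight_p below 0.02 m/s) or (horizontal distance between weight_q_mid and stand_top below 0.015 m and z of weight_q_mid in the frame of stand_top between 0.031 and 0.039 m and angle between weight_q_mid's own z axis and vertical below 0.1 rad and contact force between weight_q and stand between 0.5 and 3.3 N and contact force between weight_q and the fingers below 0.1 N and linear speed of weight_q below 0.02 m/s))), for 0.3 s.
At the end, for the whole second after the job is handed in: The lighter weight stands released and at rest on the stand, upright (within 0.1 rad) and within 15 mm of the middle of its top; the heavier weight is held still in the gripper, upright within 0.2 rad, its axis within 25 mm of the patch's centre and its foot 60 to 140 mm above the patch (((horizontal distance between weight_p_mid and stand_top below 0.015 m and z of weight_p_mid in the frame of stand_top between 0.031 and 0.039 m and angle between weight_p_mid's own z axis and vertical below 0.1 rad and contact force between weight_p and stand between 0.5 and 3.3 N and contact force between weight_p and the fingers below 0.1 N and linear speed of each of weight_p, weight_q below 0.02 m/s and horizontal distance between weight_q_mid and patch below 0.025 m and z of weight_q_mid in the frame of patch between 0.095 and 0.175 m and angle between weight_q_mid's own z axis and vertical below 0.2 rad and contact force between weight_q and the fingers above 2 N) or (horizontal distance between weight_q_mid and stand_top below 0.015 m and z of weight_q_mid in the frame of stand_top between 0.031 and 0.039 m and angle between weight_q_mid's own z axis and vertical below 0.1 rad and contact force between weight_q and stand between 0.5 and 3.3 N and contact force between weight_q and the fingers below 0.1 N and linear speed of each of weight_q, weight_p below 0.02 m/s and horizontal distance between weight_p_mid and patch below 0.025 m and z of weight_p_mid in the frame of patch between 0.095 and 0.175 m and angle between weight_p_mid's own z axis and vertical below 0.2 rad and contact force between weight_p and the fingers above 2 N))); the arm keeps its last pose, push and grip.
It fails at once if a bystander is pushed more than 15 mm (distance of any of tape_measure, tape_roll, screwdriver, glue from where it was at the start of the episode above 0.015 m).
It fails at once if a weight falls over (angle between any of weight_p_mid, weight_q_mid's own z axis and vertical above 0.8 rad).
It also fails if it takes over 72 s, if anything falls off the work surface, if the arm or the gripper's body presses on something with over 40 N, if the wrist force passes 120 N, or if a joint passes its speed limit or range.

## Robot

A 6-joint arm with a two-finger parallel gripper is mounted at the origin on the work surface. World frame = base frame: x ahead of the robot, y to its left, z up, the work surface at z = 0. Lengths are in mm, angles in rad, forces in N, time in s.
With the tool pointing down it reaches from about 300 to 850 mm from the base axis. Payload 4.2 kg.
Tool frame: the origin (TCP) lies midway between the tips of the shut fingers; the grasp point (between the pads) lies ctrl.grip_point_offset behind it (ctrl.grip_point_offset is the distance from the TCP to the grasp point, in mm); z points along the fingers, y is the line along which they close (so a half turn about z gives the same grasp; the last joint's range is limited). The gripper opens to 91 mm and grips with 3 to 60 N. Pads are 32 mm wide; open, the fingers measure 118 mm over their backs; the gripper's body (76 mm by 178 mm) begins 60 mm behind the grasp point.
Start: joints at [1.218, 0.32, 1.565, -0, 1.257, -0.02], TCP at [187.85, 543.466, 213.976] pointing down, gripper open.
Joint ranges: [-3.11, 3.11], [-0.84, 2.01], [0.21, 2.61], [-1.34, 4.49], [0.05, 2.63], [-2.56, 2.56]. Speed limits (rad/s): [2.57, 2.57, 3.14, 3.14, 3.14, 3.14].

## Interface

Orientations are given as a unit quaternion [w, x, y, z].
In Python, from station import state, vision, ctrl gives the robot as it stands.
- The arm moves only by the tool jog_arm, never from a script. Its argument "commands" is a list of rows, each an object with "claw": the opening, from 0 (shut) to 1 (fully open); "xyz": the shift along the tool's x, y, z in units of 30 mm (1.0 is 30 mm), a list of three; "turn": the turn, a rotation vector about the tool's x, y, z in rad, a list of three. A call has 1 to 12 rows; each row is the pose to reach, as a shift and turn from the pose commanded when the call began, along the tool's axes at that moment; what a row does not reach only later rows make up. A row lasts 1/12 s, in which the tool goes at most 41.7 mm and 7.16 degrees, less where a joint would pass 70% of its speed; a pose out of reach is approached as far as the arm can. A call with a gripper value outside its range is refused whole. The fingers move at their own pace and stop on an object; "grip_force" is the grip in N (left out, the last holds). Time passes only in rows, so rows that repeat a pose let the fingers close. It gives the time, the measured TCP pose, the force, the opening and the grip force at its end, in the units of the state.
- state(): the state, without advancing time (a new reading comes with each control period).
- vision.snapshot(name): name is "scene" or "top" or "wrist"; returns the picture (420x560x3 uint8, red, green, blue); there is no depth.
- vision.camera_params(name): a dict with "K" (3x3 intrinsics, pixels), "rvec" (rotation vector, rad) and "tvec" (3), from world to camera coordinates, as OpenCV has them. Camera axes: x right, y down, z forward; pixel columns grow to the right and rows downward; lengths in mm; the calibration is good to about 2 mm. The wrist camera is an equidistant fisheye: a pixel r from the principal point sees the ray r / f radians off the axis. A picture is of the moment at which its call begins: read the wrist's pose just before it. camera_params takes no time and is no camera call; for the wrist camera it gives the pose at the moment of the call.
- ctrl.close_job(): hands the job in; it is judged then, once.
The state is a dict: "time": time; "joint_pos": joint angles; "qvel": joint speeds; "joint_efforts": joint torques, N m; "position": TCP position; "tool_rot": TCP orientation; "wrist_force": force on the tool from outside, world axes, zero at the start; "ft_torque": the same for the moment, N m; "finger_gap": finger opening in mm; "grasp_force": force on a finger pad.
Only numpy, scipy, OpenCV 4.12 (cv2) and the standard library are available. Lean on these libraries where they do the work, as an engineer would, in place of code of your own. Each camera call takes 0.05 s, during which the arm holds its last target. There are 200 camera calls.

## Working session

There is one attempt and no reset: what is moved stays moved. The work goes in short steps, Python scripts to look and compute and a tool call to move; the robot and the scene stay as the last step left them, time stands still between calls to the robot, and variables do not carry over. Pictures are saved under pics/ and viewed, at most 10 in all, crops included, and the job is handed in when it is done.

Besides the shell and the picture viewer there is one more tool, called after "Emit:" as a command line: name --argument value ..., lists and objects as JSON in quotes. jog_arm: Moves the arm, as the interface text tells. Its arguments: {"type":"object","properties":{"commands":{"type":"array"},"grip_force":{"type":"number"}},"required":["commands"]}

```bash
mkdir -p pics; python3 - <<'E'
from station import state, vision, ctrl
import cv2,numpy as np
print(state(), ctrl.grip_point_offset)
a=vision.snapshot("top");b=vision.snapshot("scene")
cv2.imwrite("pics/top.png",a[...,::-1]);cv2.imwrite("pics/scene.png",b[...,::-1])
for n in("top","scene"):print(n,vision.camera_params(n))
E
```

```text
{'time': 0.0, 'joint_pos': array([ 1.21797797e+00,  3.20284057e-01,  1.56565526e+00,  6.18920164e-06,
        1.25737129e+00, -1.99855317e-02]), 'qvel': array([-0.00043743, -0.00011218, -0.00040249,  0.00034864,  0.0021628 ,
        0.00087502]), 'joint_efforts': array([ 1.50058571e-03, -4.12455010e+01, -2.31970900e+01,  7.27571966e-02,
        4.56785469e-02, -1.65909582e-04]), 'position': array([187.68564338, 542.98932514, 213.13400131]), 'tool_rot': array([-1.62081072e-04,  1.65650225e-01,  9.86184194e-01, -8.43550045e-04]), 'wrist_force': array([-0.51896229, -0.06926554, -0.40709274]), 'ft_torque': array([ 0.01898704, -0.03942979,  0.01267187]), 'grasp_force': 0.0, 'finger_gap': 91.05625721548316} 18.8
top {'K': array([[470.39520257,   0.        , 285.1582461 ],
       [  0.        , 470.39520257, 201.60819642],
       [  0.        ,   0.        ,   1.        ]]), 'rvec': array([ 2.16398352, -2.18526269,  0.14447954]), 'tvec': array([ -3.04195313, 559.62123428, 922.46469935])}
scene {'K': array([[452.77141958,   0.        , 283.95338675],
       [  0.        , 452.77141958, 199.09059296],
       [  0.        ,   0.        ,   1.        ]]), 'rvec': array([ 1.67271822,  1.85552664, -0.77498157]), 'tvec': array([  57.45814379, -305.48261426, 1461.38473101])}
```

View pics/top.png

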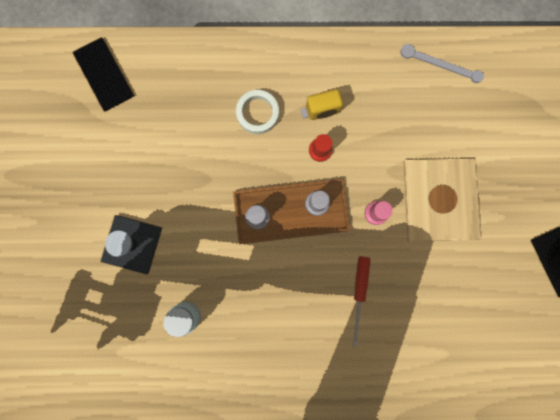

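View pics/scene.png

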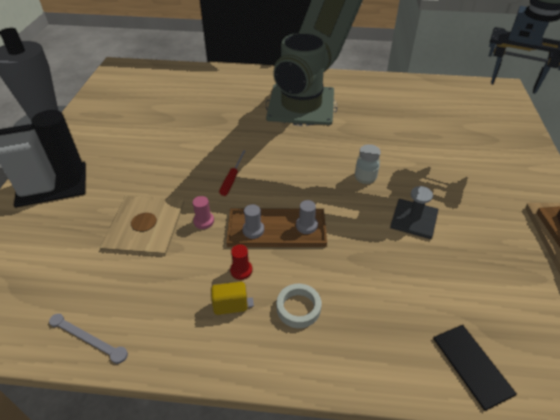

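The top view shows the tray with its two grey weights, tops near (257,214) and (318,200). The stand's disc is at (118,243) and the patch at (443,199). The pink (378,212) and red (321,147) weights are the look-alikes, and the pink one stands near the panel. I'll enlarge the crops next to get accurate pixels.

```bash
cat > h.py <<'E'
import cv2,numpy as np
from station import state,vision,ctrl
def cam(n):
    p=vision.camera_params(n);R=cv2.Rodrigues(p["rvec"])[0];t=np.ravel(p["tvec"]);return p["K"],R,t
def ray(c,uv):
    K,R,t=c;d=R.T@np.linalg.solve(K,[uv[0],uv[1],1.]);return -R.T@t,d/np.linalg.norm(d)
def plane(c,uv,z):
    o,d=ray(c,uv);return o+d*(z-o[2])/d[2]
def tri(a,ua,b,ub):
    o,d=ray(a,ua);p,e=ray(b,ub);s=np.linalg.lstsq(np.c_[d,-e],p-o,rcond=None)[0]
    x,y=o+s[0]*d,p+s[1]*e;return (x+y)/2,np.linalg.norm(x-y)
def proj(c,X):
    K,R,t=c;q=K@(R@np.asarray(X,float)+t);return q[:2]/q[2]
E
python3 - <<'E'
import cv2,numpy as np
t=cv2.imread("pics/top.png");s=cv2.imread("pics/scene.png")
def cr(im,x,y,w,h,k):return cv2.resize(im[y:y+h,x:x+w],None,fx=k,fy=k,interpolation=cv2.INTER_CUBIC)
o=np.zeros((600,800,3),np.uint8)
o[:280,:480]=cr(t,235,180,120,70,4);o[:280,480:800]=cr(t,90,210,80,70,4)
o[300:580,:480]=cr(s,220,190,120,70,4);o[300:580,480:800]=cr(s,380,175,80,70,4)
cv2.imwrite("pics/crop.png",o)
E
```

```text
(no output)
```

View pics/crop.png

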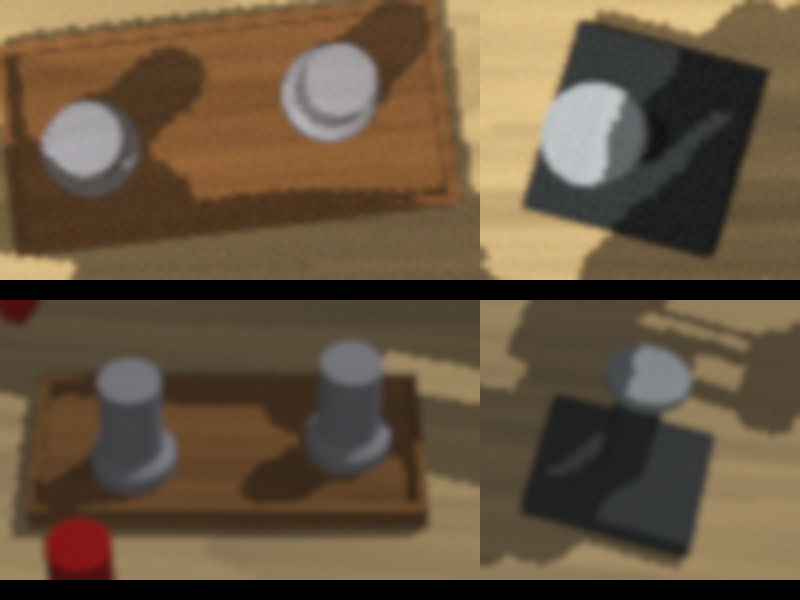

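The crop shows the top faces clearly. In the top view the weights are at about (255.5,214.6) and (319.6,200), with the stand disc at (118,243). In the scene view they are at (307.4,205.4), (252,210) and (422,194.5). Next I'll refine these with masks and triangulate.

```bash
python3 - <<'E'
from h import *
T,S=cam("top"),cam("scene")
I={"t":cv2.imread("pics/top.png"),"s":cv2.imread("pics/scene.png")}
def blob(k,seed,r,lo,hi):
    im=cv2.cvtColor(cv2.GaussianBlur(I[k],(3,3),0),cv2.COLOR_BGR2HSV)
    m=cv2.inRange(im,lo,hi);w=np.zeros_like(m);cv2.circle(w,tuple(np.int32(seed)),r,255,-1);m&=w
    c,_=cv2.findContours(m,cv2.RETR_EXTERNAL,cv2.CHAIN_APPROX_NONE)
    c=max(c,key=cv2.contourArea);e=cv2.fitEllipse(cv2.convexHull(c));return np.array(e[0]),np.round(e[1],1)
for k,p in [("t",(256,215)),("t",(320,200)),("t",(118,243)),("t",(114,243)),("t",(124,243)),("t",(443,199)),("s",(307,206)),("s",(252,210)),("s",(307,225)),("s",(252,228)),("s",(422,195)),("s",(144,222))]:
    print(k,p,cv2.cvtColor(I[k],cv2.COLOR_BGR2HSV)[p[1],p[0]])
def v(k,seed,r,vmin):
    try:return blob(k,seed,r,(0,0,vmin),(180,75,255))
    except Exception as e:return None
for n,st,ss,vt,vs in [("L",(256,215),(307,206),140,95),("R",(320,200),(252,210),140,95),("stand",(118,243),(422,195),85,75)]:
    a=v("t",st,15,vt);b=v("s",ss,12,vs);print(n,a,b)
    if a and b:print("  mask",tri(T,a[0],S,b[0]))
eye=dict(L=((255.4,214.6),(307.4,205.4)),R=((319.6,200.1),(251.9,209.9)),stand=((118.1,243.1),(421.9,194.4)))
for n,(a,b) in eye.items():print(n,tri(T,a,S,b),[plane(T,a,z).round(1) for z in(76,90)],[plane(S,b,z).round(1) for z in(76,90)])
a=blob("t",(443,199),20,(0,90,20),(15,255,150));b=blob("s",(144,222),18,(0,90,20),(15,255,130));print("patch",a,b,tri(T,a[0],S,b[0]),plane(T,a[0],15),plane(S,b[0],15))
E
```

```text
t (256, 215) [150   1 171]
t (320, 200) [165   6 166]
t (118, 243) [ 95   8 195]
t (114, 243) [ 90   9 197]
t (124, 243) [ 90  10 103]
t (443, 199) [ 14 158 142]
s (307, 206) [125  13 121]
s (252, 210) [120  10 122]
s (307, 225) [120  11  69]
s (252, 228) [120  11  69]
s (422, 195) [ 99  13 138]
s (144, 222) [ 15 149 101]
L (array([254.87379456, 214.18856812]), array([17.2, 18.8])) (array([307.8833313 , 204.85769653]), array([11.8, 16.4]))
  mask (array([530.61669695,  51.01860429,  77.37951287]), np.float64(0.14912883630936466))
R (array([316.65185547, 202.25453186]), array([22. , 23.8])) (array([251.92712402, 209.48364258]), array([11.7, 15.3]))
  mask (array([553.47857193, -71.28923466,  72.24810987]), np.float64(5.115672930271445))
stand (array([116.87191772, 242.8977356 ]), array([25.7, 28.4])) (array([423.03979492, 194.26472473]), array([18.1, 24.3]))
  mask (array([478.20947701, 310.70955578,  86.54217052]), np.float64(2.65157333430864))
L (array([530.02439851,  50.04564285,  74.93102403]), np.float64(0.01344219359537582)) [array([529.9,  50. ,  76. ]), array([528.8,  49.4,  90. ])] [array([531.1,  50.1,  76. ]), array([545. ,  50.4,  90. ])]
R (array([557.04072259, -73.79888088,  74.61648202]), np.float64(1.0406140735077287)) [array([556.9, -74.2,  76. ]), array([555.3, -72.8,  90. ])] [array([558.4, -73. ,  76. ]), array([571.7, -70.3,  90. ])]
stand (array([477.82955592, 308.55641989,  85.56701663]), np.float64(2.316640911405489)) [array([478.1, 310.5,  76. ]), array([477.7, 305.9,  90. ])] [array([467.1, 313. ,  76. ]), array([482.2, 308.3,  90. ])]
patch (array([443.17782593, 198.70500183]), array([24.8, 26.5])) (array([143.31080627, 221.42242432]), array([16. , 24.1])) (array([ 564.44277684, -336.37308309,   14.78317238]), np.float64(2.056783714711158)) [ 564.60110226 -337.37794007   15.        ] [ 564.80651632 -335.12550717   15.        ]
```

The heights match the text: weight tops at about 75 mm, the stand at 86–90 mm and the patch at 15 mm. The positions are L≈(530.5,50), R≈(557,-74), stand≈(479,307) and patch≈(564.6,-336.4). Now I'll move towards L and turn the tool to align with the world axes.

Emit:
jog_arm --commands '[{"claw": 1, "xyz": [-1.2, -0.9, 0.1], "turn": [0, 0, -0.1]}, {"claw": 1, "xyz": [-2.3, -1.7, 0.2], "turn": [0, 0, -0.2]}, {"claw": 1, "xyz": [-3.4, -2.5, 0.3], "turn": [0, 0, -0.3]}, {"claw": 1, "xyz": [-4.5, -3.3, 0.4], "turn": [0, 0, -0.333]}, {"claw": 1, "xyz": [-5.6, -4.1, 0.5], "turn": [0, 0, -0.333]}, {"claw": 1, "xyz": [-6.7, -4.9, 0.6], "turn": [0, 0, -0.333]}, {"claw": 1, "xyz": [-7.8, -5.7, 0.7], "turn": [0, 0, -0.333]}, {"claw": 1, "xyz": [-8.9, -6.5, 0.8], "turn": [0, 0, -0.333]}, {"claw": 1, "xyz": [-10, -7.3, 0.9], "turn": [0, 0, -0.333]}, {"claw": 1, "xyz": [-11.1, -8.1, 1], "turn": [0, 0, -0.333]}, {"claw": 1, "xyz": [-12.2, -8.9, 1], "turn": [0, 0, -0.333]}, {"claw": 1, "xyz": [-12.8, -9.35, 1], "turn": [0, 0, -0.333]}]' --grip_force 40

```text
time: 1.1
position: [460.7, 149.6, 183.5]
tool_rot: [0.0, 0.001, 1.0, -0.001]
wrist_force: [0.1, 0.7, 0.3]
finger_gap: 91.1
grasp_force: 0.0
```

Emit:
jog_arm --commands '[{"claw": 1, "xyz": [-0.8, -1.1, 0.4], "turn": [0, 0, 0]}, {"claw": 1, "xyz": [-1.5, -2.1, 0.8], "turn": [0, 0, 0]}, {"claw": 1, "xyz": [-2.1, -3.0, 1.0], "turn": [0, 0, 0]}, {"claw": 1, "xyz": [-2.33, -3.31, 1.12], "turn": [0, 0, 0]}, {"claw": 1, "xyz": [-2.33, -3.31, 1.12], "turn": [0, 0, 0]}, {"claw": 1, "xyz": [-2.33, -3.31, 1.12], "turn": [0, 0, 0]}, {"claw": 1, "xyz": [-2.33, -3.31, 1.12], "turn": [0, 0, 0]}]'

```text
time: 1.68
position: [528.3, 54.7, 150.5]
tool_rot: [-0.0, -0.0, 1.0, 0.0]
wrist_force: [-0.8, -0.8, 0.1]
finger_gap: 91.6
grasp_force: 0.0
```

```bash
cat >> h.py <<'E'
def wpix(X,p=None):
    p=p or vision.camera_params("wrist");R=cv2.Rodrigues(p["rvec"])[0];q=R@np.asarray(X,float)+np.ravel(p["tvec"])
    th=np.arctan2(np.hypot(q[0],q[1]),q[2]);u=q[:2]/np.hypot(q[0],q[1])*th;K=p["K"]
    return np.array([K[0,0]*u[0]+K[0,2],K[1,1]*u[1]+K[1,2]])
def wplane(uv,z,p=None):
    p=p or vision.camera_params("wrist");R=cv2.Rodrigues(p["rvec"])[0];K=p["K"]
    a=np.array([(uv[0]-K[0,2])/K[0,0],(uv[1]-K[1,2])/K[1,1]]);th=np.hypot(*a)
    d=R.T@np.r_[a/th*np.sin(th),np.cos(th)];o=-R.T@np.ravel(p["tvec"]);return o+d*(z-o[2])/d[2]
E
python3 - <<'E'
from h import *
p=vision.camera_params("wrist");s=state();im=vision.snapshot("wrist")
print(s["position"],s["tool_rot"],p)
o=im[...,::-1].copy()
cv2.imwrite("pics/w1raw.png",o)
for X in [(530.5,50.2,76),(557,-73.7,76),(479,307,90),(564.6,-336.4,15)]:
    q=wpix(X,p);print(q);cv2.circle(o,tuple(np.int32(q)),2,(0,255,0),-1)
cv2.imwrite("pics/w1.png",o)
E
```

```text
[528.31182217  54.70593883 150.50113524] [-2.83884122e-04 -4.72538441e-04  9.99999786e-01  3.51282680e-04] {'K': array([[325.1922621 ,   0.        , 278.5626474 ],
       [  0.        , 325.1922621 , 210.65434245],
       [  0.        ,   0.        ,   1.        ]]), 'rvec': array([-2.08814789, -2.08875862, -0.26275271]), 'tvec': array([ -55.53871568, -524.36561899,  197.24298926])}
[271.5599574  221.43476267]
[129.78970064 249.85782647]
[548.08189308 169.99674022]
[ -8.22001986 229.88917571]
```

View pics/w1.png

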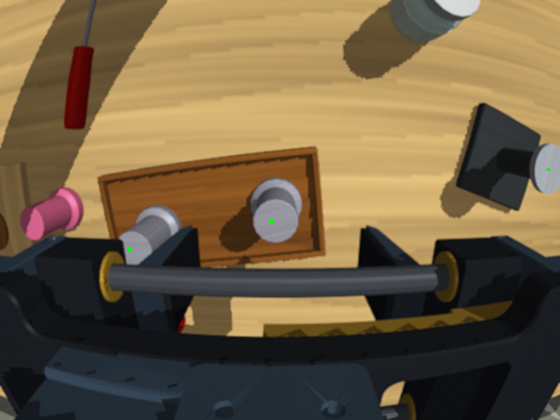

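The wrist view shows the L weight's top at about (277,221), roughly 5 px right of where I predicted. The stand prediction lands on the disc's left part. I'll measure L from the mask.

```bash
python3 - <<'E'
from h import *
im=cv2.imread("pics/w1raw.png");p=vision.camera_params("wrist")
g=cv2.cvtColor(cv2.GaussianBlur(im,(3,3),0),cv2.COLOR_BGR2HSV)
for x in (240,250,255,260,270,277,290,297,300):print(x,g[221,x],end=";")
print()
for y in range(180,250,6):print(y,g[y,277],end=";")
m=cv2.inRange(g,(0,0,135),(180,60,255));w=np.zeros_like(m);cv2.circle(w,(276,215),36,255,-1);m&=w
c=max(cv2.findContours(m,0,1)[0],key=cv2.contourArea);e=cv2.fitEllipse(c);print(e,cv2.minEnclosingCircle(c))
o=cv2.resize(im[165:265,80:340],None,fx=3,fy=3,interpolation=cv2.INTER_CUBIC);cv2.imwrite("pics/w1c.png",o)
for uv in [(277,221),(276,221),(278,221)]:print(wplane(uv,76,p))
E
```

```text
240 [ 15 191  60];250 [ 14 196  60];255 [123  17 153];260 [120  16 159];270 [123  16 160];277 [123  16 158];290 [120  16 159];297 [175  21 143];300 [ 15 196 129];
180 [117  17 161];186 [123  15 151];192 [120  17 105];198 [120  17 117];204 [123  18 160];210 [123  16 159];216 [120  14 160];222 [120  16 158];228 [123  17 154];234 [120  16 160];240 [126  17 152];246 [ 14 195 131];((276.8397216796875, 211.6537628173828), (44.764564514160156, 60.92151641845703), 4.906315326690674) ((276.1773681640625, 210.08116149902344), 31.081762313842773)
[530.29610098  54.66638946  76.        ]
[530.29698475  53.88182491  76.        ]
[530.29527051  55.45093119  76.        ]
```

View pics/w1c.png

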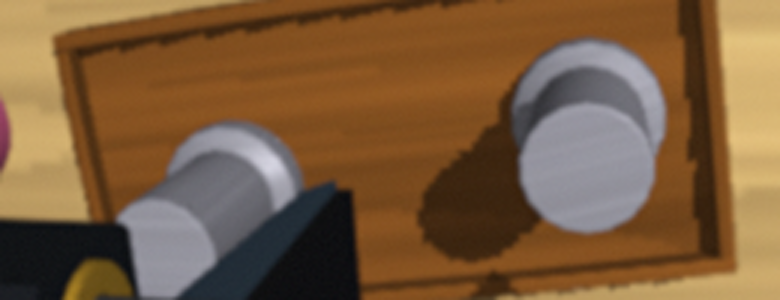

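The crop puts L's top centre at about (275.3,220.7), nearly mid-way between the fingers, so L is at about (530.3,53.5). Descending and gripping.

Emit:
jog_arm --commands '[{"claw": 1, "xyz": [-0.06, -0.03, 1.0], "turn": [0, 0, 0]}, {"claw": 1, "xyz": [-0.06, -0.03, 2.0], "turn": [0, 0, 0]}, {"claw": 1, "xyz": [-0.06, -0.03, 3.0], "turn": [0, 0, 0]}, {"claw": 1, "xyz": [-0.06, -0.03, 3.7], "turn": [0, 0, 0]}, {"claw": 1, "xyz": [-0.06, -0.03, 3.95], "turn": [0, 0, 0]}, {"claw": 1, "xyz": [-0.06, -0.03, 3.95], "turn": [0, 0, 0]}, {"claw": 0, "xyz": [-0.06, -0.03, 3.95], "turn": [0, 0, 0]}, {"claw": 0, "xyz": [-0.06, -0.03, 3.95], "turn": [0, 0, 0]}, {"claw": 0, "xyz": [-0.06, -0.03, 3.95], "turn": [0, 0, 0]}, {"claw": 0, "xyz": [-0.06, -0.03, 3.95], "turn": [0, 0, 0]}, {"claw": 0, "xyz": [-0.06, -0.03, 3.95], "turn": [0, 0, 0]}, {"claw": 0, "xyz": [-0.06, -0.03, 3.95], "turn": [0, 0, 0]}]' --grip_force 40

```text
time: 2.73
position: [531.2, 52.7, 32.4]
tool_rot: [0.001, 0.0, 1.0, 0.0]
wrist_force: [-0.1, 0.1, -0.3]
finger_gap: 54.5
grasp_force: 0.0
```

Emit:
jog_arm --commands '[{"claw": 0, "xyz": [0, 0, 0], "turn": [0, 0, 0]}, {"claw": 0, "xyz": [0, 0, 0], "turn": [0, 0, 0]}, {"claw": 0, "xyz": [0, 0, 0], "turn": [0, 0, 0]}, {"claw": 0, "xyz": [0, 0, 0], "turn": [0, 0, 0]}, {"claw": 0, "xyz": [0, 0, 0], "turn": [0, 0, 0]}, {"claw": 0, "xyz": [0, 0, 0], "turn": [0, 0, 0]}]'

```text
time: 3.23
position: [530.9, 52.5, 31.9]
tool_rot: [0.0, -0.0, 1.0, -0.0]
wrist_force: [-0.3, -1.6, 0.5]
finger_gap: 35.7
grasp_force: 40.0
```

Emit:
jog_arm --commands '[{"claw": 0, "xyz": [0, 0, -0.3], "turn": [0, 0, 0]}, {"claw": 0, "xyz": [0, 0, -0.8], "turn": [0, 0, 0]}, {"claw": 0, "xyz": [0, 0, -1.3], "turn": [0, 0, 0]}, {"claw": 0, "xyz": [0, 0, -1.8], "turn": [0, 0, 0]}, {"claw": 0, "xyz": [0, 0, -2.05], "turn": [0, 0, 0]}, {"claw": 0, "xyz": [0, 0, -2.05], "turn": [0, 0, 0]}, {"claw": 0, "xyz": [0, 0, -2.05], "turn": [0, 0, 0]}, {"claw": 0, "xyz": [0, 0, -2.05], "turn": [0, 0, 0]}, {"claw": 0, "xyz": [0, 0, -2.05], "turn": [0, 0, 0]}, {"claw": 0, "xyz": [0, 0, -2.05], "turn": [0, 0, 0]}]'

```text
time: 4.07
position: [530.2, 52.7, 92.4]
tool_rot: [-0.001, -0.0, 1.0, -0.0]
wrist_force: [-0.5, -0.3, -6.9]
finger_gap: 35.3
grasp_force: 40.0
```

```bash
python3 - <<'E'
from h import *
F=[]
for i in range(3):
    s=state();F.append(s["wrist_force"]);im=vision.snapshot("wrist")
print(np.array(F).round(2),s["ft_torque"],s["position"],s["grasp_force"],s["finger_gap"])
E
```

```text
[[-0.51 -0.33 -6.86]
 [ 0.3  -0.7  -6.12]
 [-0.24 -0.39 -5.17]] [-0.03523945  0.0056617   0.04350184] [530.5363991   52.69312595  92.72497314] 39.99831407891179 35.06240639697674
```

Left reads about 6 N, so it is probably the heavy one. I'll set it back.

Emit:
jog_arm --commands '[{"claw": 0, "xyz": [0, 0, 0.5], "turn": [0, 0, 0]}, {"claw": 0, "xyz": [0, 0, 1.1], "turn": [0, 0, 0]}, {"claw": 0, "xyz": [0, 0, 1.6], "turn": [0, 0, 0]}, {"claw": 0, "xyz": [0, 0, 1.85], "turn": [0, 0, 0]}, {"claw": 0, "xyz": [0, 0, 1.98], "turn": [0, 0, 0]}, {"claw": 0, "xyz": [0, 0, 2.04], "turn": [0, 0, 0]}, {"claw": 0, "xyz": [0, 0, 2.04], "turn": [0, 0, 0]}, {"claw": 0, "xyz": [0, 0, 2.04], "turn": [0, 0, 0]}, {"claw": 0.4, "xyz": [0, 0, 2.04], "turn": [0, 0, 0]}, {"claw": 1, "xyz": [0, 0, 2.04], "turn": [0, 0, 0]}, {"claw": 1, "xyz": [0, 0, 2.04], "turn": [0, 0, 0]}, {"claw": 1, "xyz": [0, 0, 2.04], "turn": [0, 0, 0]}]'

```text
time: 5.22
position: [531.7, 52.8, 33.1]
tool_rot: [0.001, -0.0, 1.0, 0.0]
wrist_force: [0.2, -0.4, 0.2]
finger_gap: 53.7
grasp_force: 0.0
```

Emit:
jog_arm --commands '[{"claw": 1, "xyz": [0, 0, 0], "turn": [0, 0, 0]}, {"claw": 1, "xyz": [0, 0, -0.4], "turn": [0, 0, 0]}, {"claw": 1, "xyz": [0, 0, -1.4], "turn": [0, 0, 0]}, {"claw": 1, "xyz": [0, 0, -2.6], "turn": [0, 0, 0]}, {"claw": 1, "xyz": [0, 0, -3.6], "turn": [0, 0, 0]}, {"claw": 1, "xyz": [-0.2, -1.0, -4], "turn": [0, 0, 0]}, {"claw": 1, "xyz": [-0.5, -2.2, -4], "turn": [0, 0, 0]}, {"claw": 1, "xyz": [-0.8, -3.3, -4], "turn": [0, 0, 0]}, {"claw": 1, "xyz": [-0.9, -4.15, -4], "turn": [0, 0, 0]}, {"claw": 1, "xyz": [-0.9, -4.15, -4], "turn": [0, 0, 0]}, {"claw": 1, "xyz": [-0.9, -4.15, -4], "turn": [0, 0, 0]}, {"claw": 1, "xyz": [-0.9, -4.15, -4], "turn": [0, 0, 0]}]'

```text
time: 6.22
position: [557.6, -71.3, 152.1]
tool_rot: [-0.0, 0.0, 1.0, 0.0]
wrist_force: [0.1, -0.1, 0.5]
finger_gap: 91.2
grasp_force: 0.0
```

```bash
python3 - <<'E'
from h import *
p=vision.camera_params("wrist");s=state();im=vision.snapshot("wrist")
print(s["position"],s["wrist_force"])
o=im[...,::-1].copy();cv2.imwrite("pics/w2raw.png",o)
a=o[150:290,150:420].copy();cv2.imwrite("pics/w2.png",cv2.resize(a,None,fx=2.9,fy=2.9,interpolation=cv2.INTER_CUBIC))
print(wpix((557,-71.5,76),p))
E
```

```text
[557.5862092  -71.31342098 152.05513507] [ 0.14928745 -0.07981946  0.47377066]
[277.05852582 217.46042612]
```

View pics/w2.png

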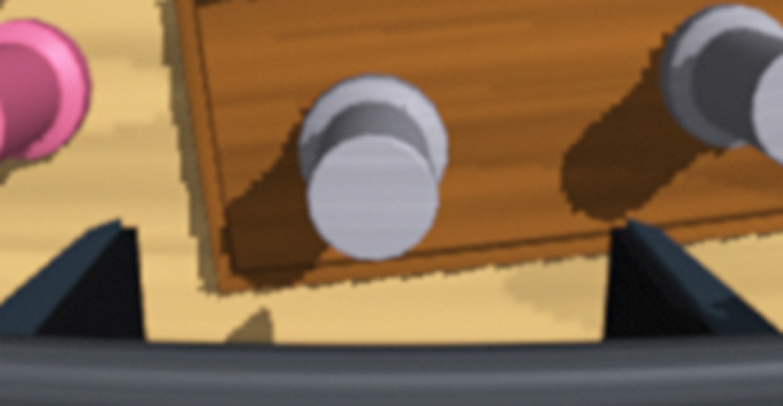

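L is back upright in its place. R's top centre is at about (278.6,217.9), within 1.5 px of prediction and centred between the fingers. Descending and lifting R.

Emit:
jog_arm --commands '[{"claw": 1, "xyz": [0, 0.02, 1.0], "turn": [0, 0, 0]}, {"claw": 1, "xyz": [0, 0.02, 2.0], "turn": [0, 0, 0]}, {"claw": 1, "xyz": [0, 0.02, 3.0], "turn": [0, 0, 0]}, {"claw": 1, "xyz": [0, 0.02, 3.7], "turn": [0, 0, 0]}, {"claw": 0, "xyz": [0, 0.02, 4.0], "turn": [0, 0, 0]}, {"claw": 0, "xyz": [0, 0.02, 4.0], "turn": [0, 0, 0]}, {"claw": 0, "xyz": [0, 0.02, 4.0], "turn": [0, 0, 0]}, {"claw": 0, "xyz": [0, 0.02, 4.0], "turn": [0, 0, 0]}, {"claw": 0, "xyz": [0, 0.02, 4.0], "turn": [0, 0, 0]}, {"claw": 0, "xyz": [0, 0.02, 4.0], "turn": [0, 0, 0]}, {"claw": 0, "xyz": [0, 0.02, 4.0], "turn": [0, 0, 0]}, {"claw": 0, "xyz": [0, 0.02, 4.0], "turn": [0, 0, 0]}]'

```text
time: 7.27
position: [558.2, -71.2, 32.8]
tool_rot: [0.001, -0.0, 1.0, -0.0]
wrist_force: [-1.0, 0.0, 0.6]
finger_gap: 41.1
grasp_force: 0.0
```

Emit:
jog_arm --commands '[{"claw": 0, "xyz": [0, 0, 0], "turn": [0, 0, 0]}, {"claw": 0, "xyz": [0, 0, 0], "turn": [0, 0, 0]}, {"claw": 0, "xyz": [0, 0, 0], "turn": [0, 0, 0]}, {"claw": 0, "xyz": [0, 0, 0], "turn": [0, 0, 0]}, {"claw": 0, "xyz": [0, 0, 0], "turn": [0, 0, 0]}]'

```text
time: 7.68
position: [558.1, -71.3, 32.5]
tool_rot: [0.0, -0.0, 1.0, -0.0]
wrist_force: [-1.7, -1.3, 4.5]
finger_gap: 35.1
grasp_force: 40.0
```

Emit:
jog_arm --commands '[{"claw": 0, "xyz": [0, 0, -0.3], "turn": [0, 0, 0]}, {"claw": 0, "xyz": [0, 0, -0.8], "turn": [0, 0, 0]}, {"claw": 0, "xyz": [0, 0, -1.3], "turn": [0, 0, 0]}, {"claw": 0, "xyz": [0, 0, -1.8], "turn": [0, 0, 0]}, {"claw": 0, "xyz": [0, 0, -2.05], "turn": [0, 0, 0]}, {"claw": 0, "xyz": [0, 0, -2.05], "turn": [0, 0, 0]}, {"claw": 0, "xyz": [0, 0, -2.05], "turn": [0, 0, 0]}, {"claw": 0, "xyz": [0, 0, -2.05], "turn": [0, 0, 0]}, {"claw": 0, "xyz": [0, 0, -2.05], "turn": [0, 0, 0]}, {"claw": 0, "xyz": [0, 0, -2.05], "turn": [0, 0, 0]}]'

```text
time: 8.52
position: [557.3, -71.1, 92.7]
tool_rot: [-0.001, -0.0, 1.0, 0.0]
wrist_force: [0.8, 1.0, -1.9]
finger_gap: 35.1
grasp_force: 40.0
```

```bash
python3 - <<'E'
from h import *
F=[]
for i in range(3):
    s=state();F.append(s["wrist_force"]);im=vision.snapshot("wrist")
print(np.array(F).round(2),s["position"],s["grasp_force"],s["finger_gap"])
E
```

```text
[[ 0.76  0.95 -1.85]
 [ 0.83 -0.93 -1.95]
 [-0.94  0.11 -2.1 ]] [557.5810598  -71.11357556  93.0216987 ] 39.999598230406264 35.09420657387598
```

R reads about 2 N, so R is the lighter one and goes to the stand. I'll stop short of the stand and look.

Emit:
jog_arm --commands '[{"claw": 0, "xyz": [0, 0, -0.8], "turn": [0, 0, 0]}, {"claw": 0, "xyz": [0, 0.3, -1.8], "turn": [0, 0, 0]}, {"claw": 0, "xyz": [0.2, 1.1, -2.4], "turn": [0, 0, 0]}, {"claw": 0, "xyz": [0.5, 2.1, -2.6], "turn": [0, 0, 0]}, {"claw": 0, "xyz": [0.8, 3.2, -2.6], "turn": [0, 0, 0]}, {"claw": 0, "xyz": [1.1, 4.3, -2.6], "turn": [0, 0, 0]}, {"claw": 0, "xyz": [1.4, 5.4, -2.6], "turn": [0, 0, 0]}, {"claw": 0, "xyz": [1.7, 6.5, -2.6], "turn": [0, 0, 0]}, {"claw": 0, "xyz": [2.0, 7.6, -2.6], "turn": [0, 0, 0]}, {"claw": 0, "xyz": [2.3, 8.7, -2.6], "turn": [0, 0, 0]}, {"claw": 0, "xyz": [2.5, 9.6, -2.6], "turn": [0, 0, 0]}, {"claw": 0, "xyz": [2.6, 10.0, -2.6], "turn": [0, 0, 0]}]'

```text
time: 9.67
position: [478.8, 231.9, 171.6]
tool_rot: [-0.0, -0.001, 1.0, 0.001]
wrist_force: [-0.0, -0.5, -1.0]
finger_gap: 35.2
grasp_force: 40.0
```

Emit:
jog_arm --commands '[{"claw": 0, "xyz": [0, 0, 0], "turn": [0, 0, 0]}, {"claw": 0, "xyz": [0, 0, 0], "turn": [0, 0, 0]}, {"claw": 0, "xyz": [0, 0, 0], "turn": [0, 0, 0]}]'

```text
time: 9.92
position: [480.0, 227.7, 171.5]
tool_rot: [-0.0, 0.0, 1.0, -0.0]
wrist_force: [-0.3, 0.0, -1.9]
finger_gap: 34.8
grasp_force: 40.0
```

```bash
python3 - <<'E'
from h import *
p=vision.camera_params("wrist");s=state();im=vision.snapshot("wrist")
print(s["position"],s["wrist_force"])
o=im[...,::-1].copy();cv2.imwrite("pics/w3raw.png",o)
t=vision.snapshot("top")[...,::-1];cv2.imwrite("pics/t3.png",t)
q=wpix((479,309,90),p);print(q);cv2.imwrite("pics/w3.png",o)
g=cv2.cvtColor(o,cv2.COLOR_BGR2HSV);x,y=np.int32(q)
m=cv2.inRange(g,(0,0,75),(180,45,255));w=np.zeros_like(m);cv2.circle(w,(int(x),int(y)),50,255,-1);m&=w
c=max(cv2.findContours(m,0,1)[0],key=cv2.contourArea);e=cv2.fitEllipse(cv2.convexHull(c));print(e,wplane(e[0],90,p))
E
```

```text
[480.01580743 227.7475018  171.50882279] [-0.28620622  0.0056671  -1.93119575]
[375.82695632 214.91444144]
((376.8780822753906, 211.9313201904297), (54.147823333740234, 60.08709716796875), 25.52826690673828) [476.45281129 309.7246574   90.        ]
```

View pics/w3.png

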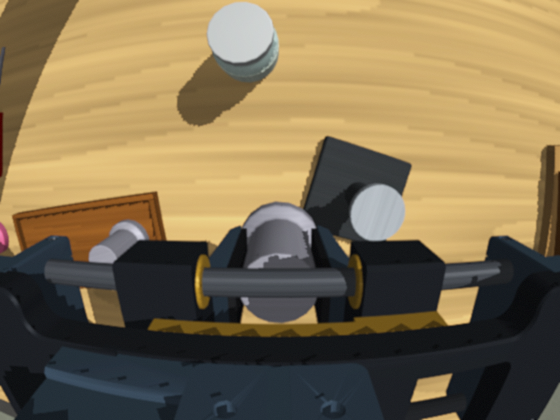

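The stand disc is at about (377,212) in the wrist view, giving (476.5,309.7) at z=90. The two outside cameras, corrected by the offset seen so far, agree. I'll move over it and lower to just above.

Emit:
jog_arm --commands '[{"claw": 0, "xyz": [0, 0.5, 0], "turn": [0, 0, 0]}, {"claw": 0, "xyz": [0.04, 1.2, 0], "turn": [0, 0, 0]}, {"claw": 0, "xyz": [0.08, 1.9, 0], "turn": [0, 0, 0]}, {"claw": 0, "xyz": [0.08, 2.5, 0], "turn": [0, 0, 0]}, {"claw": 0, "xyz": [0.08, 2.73, 0], "turn": [0, 0, 0]}, {"claw": 0, "xyz": [0.08, 2.73, 0.4], "turn": [0, 0, 0]}, {"claw": 0, "xyz": [0.08, 2.73, 0.9], "turn": [0, 0, 0]}, {"claw": 0, "xyz": [0.08, 2.73, 1.3], "turn": [0, 0, 0]}, {"claw": 0, "xyz": [0.08, 2.73, 1.6], "turn": [0, 0, 0]}, {"claw": 0, "xyz": [0.08, 2.73, 1.7], "turn": [0, 0, 0]}, {"claw": 0, "xyz": [0.08, 2.73, 1.7], "turn": [0, 0, 0]}, {"claw": 0, "xyz": [0.08, 2.73, 1.7], "turn": [0, 0, 0]}]'

```text
time: 11.02
position: [477.9, 310.4, 121.1]
tool_rot: [0.0, 0.0, 1.0, 0.0]
wrist_force: [0.2, 0.6, -1.6]
finger_gap: 34.9
grasp_force: 40.0
```

```bash
python3 - <<'E'
from h import *
s=state();print(s["position"],s["wrist_force"])
t=vision.snapshot("top")[...,::-1];u=vision.snapshot("scene")[...,::-1];w=vision.snapshot("wrist")[...,::-1]
f=lambda a,k:cv2.resize(a,None,fx=k,fy=k,interpolation=cv2.INTER_CUBIC)
o=np.zeros((600,800,3),np.uint8)
o[:400,:400]=f(u[145:245,370:470],4);o[:400,400:]=f(w[160:260,240:340],4)
o[400:600,:200]=f(t[200:300,80:180],2)
cv2.imwrite("pics/place.png",o)
E
```

```text
[477.92709282 310.4388141  121.0975733 ] [ 0.23643631  0.6257741  -1.58311275]
```

View pics/place.png

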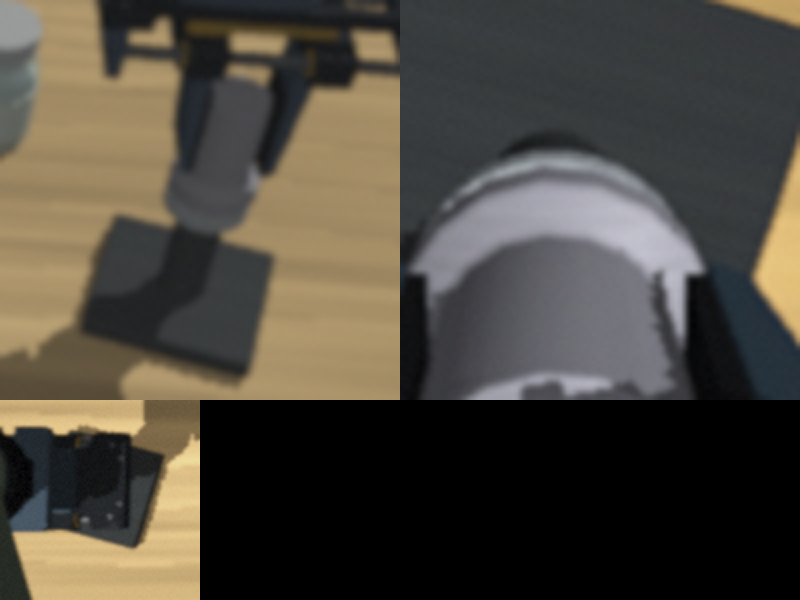

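In the wrist crop the stand's rim shows evenly behind the foot, and it is laterally centred at x≈557 for both. I'll check the x offset by numbers.

```bash
python3 - <<'E'
from h import *
p=vision.camera_params("wrist");x,y,z=state()["position"]
# observed in crop: foot back edge row ~178/4, rim back edge row ~150/4 at col 557
obs_f=(557/4-100+240,177/4+160);obs_r=(557/4-100+240,152/4+160)
print(obs_f,wpix((x-25,y,z-26.4+8),p),wpix((x-25,y,z-26.4),p)); print(obs_r,wpix((x-24,y,90),p))
print(wplane(obs_f,z-26.4+12,p),wplane(obs_f,z-26.4,p),wplane(obs_r,90,p),(x,y,z))
E
```

```text
(279.25, 204.25) [276.90091782 203.87391501] [276.95941258 200.91574024]
(279.25, 198.0) [276.99720966 200.67442276]
[452.23743086 312.26868567 107.12287816] [455.07805441 312.29839725  95.12287816] [452.21379243 312.31138332  90.        ] (np.float64(477.9530255434796), np.float64(310.8787753431906), np.float64(121.52287816266846))
```

The stand is about 1 mm nearer in x than the weight, and level with it in y. Lowering to contact.

Emit:
jog_arm --commands '[{"claw": 0, "xyz": [0.04, 0, 0.05], "turn": [0, 0, 0]}, {"claw": 0, "xyz": [0.04, 0, 0.09], "turn": [0, 0, 0]}, {"claw": 0, "xyz": [0.04, 0, 0.12], "turn": [0, 0, 0]}, {"claw": 0, "xyz": [0.04, 0, 0.14], "turn": [0, 0, 0]}, {"claw": 0, "xyz": [0.04, 0, 0.15], "turn": [0, 0, 0]}, {"claw": 0, "xyz": [0.04, 0, 0.15], "turn": [0, 0, 0]}, {"claw": 0, "xyz": [0.04, 0, 0.15], "turn": [0, 0, 0]}]'

```text
time: 11.75
position: [476.1, 310.7, 116.5]
tool_rot: [0.0, -0.0, 1.0, 0.0]
wrist_force: [-1.8, -0.3, 3.0]
finger_gap: 35.1
grasp_force: 40.0
```

Contact, with about 5 N of press at z=116.5 as predicted. Releasing.

Emit:
jog_arm --commands '[{"claw": 0, "xyz": [0, 0, -0.01], "turn": [0, 0, 0]}, {"claw": 1, "xyz": [0, 0, -0.01], "turn": [0, 0, 0]}, {"claw": 1, "xyz": [0, 0, -0.01], "turn": [0, 0, 0]}, {"claw": 1, "xyz": [0, 0, -0.01], "turn": [0, 0, 0]}, {"claw": 1, "xyz": [0, 0, -0.01], "turn": [0, 0, 0]}, {"claw": 1, "xyz": [0, 0, -0.01], "turn": [0, 0, 0]}, {"claw": 1, "xyz": [0, 0, -0.01], "turn": [0, 0, 0]}, {"claw": 1, "xyz": [0, 0, -0.01], "turn": [0, 0, 0]}, {"claw": 1, "xyz": [0, 0, -0.01], "turn": [0, 0, 0]}, {"claw": 1, "xyz": [0, 0, -0.5], "turn": [0, 0, 0]}, {"claw": 1, "xyz": [0, 0, -1.2], "turn": [0, 0, 0]}, {"claw": 1, "xyz": [0, 0, -2], "turn": [0, 0, 0]}]'

```text
time: 12.75
position: [475.5, 310.2, 175.7]
tool_rot: [-0.001, -0.0, 1.0, -0.001]
wrist_force: [0.1, 0.3, 0.3]
finger_gap: 91.3
grasp_force: 0.0
```

Emit:
jog_arm --commands '[{"claw": 1, "xyz": [0, 0, -0.8], "turn": [0, 0, 0]}, {"claw": 1, "xyz": [0, 0, -1.2], "turn": [0, 0, 0]}, {"claw": 1, "xyz": [0, 0, -1.2], "turn": [0, 0, 0]}, {"claw": 1, "xyz": [0, 0, -1.2], "turn": [0, 0, 0]}]'

```text
time: 13.08
position: [476.3, 310.7, 212.4]
tool_rot: [0.0, -0.0, 1.0, 0.0]
wrist_force: [-0.3, -0.1, -0.4]
finger_gap: 91.7
grasp_force: 0.0
```

```bash
python3 - <<'E'
from h import *
p=vision.camera_params("wrist");s=state();w=vision.snapshot("wrist")[...,::-1];u=vision.snapshot("scene")[...,::-1]
print(s["position"])
f=lambda a,k:cv2.resize(a,None,fx=k,fy=k,interpolation=cv2.INTER_CUBIC)
o=np.zeros((600,800,3),np.uint8);o[:400,:400]=f(u[145:245,370:470],4);o[:480,400:]=f(w[140:260,230:330],4)
cv2.imwrite("pics/after.png",o)
print(wpix((476.2,310.7,160),p),wpix((476.2,310.7,90),p))
E
```

```text
[476.28770244 310.74846199 212.36945113]
[277.11934637 226.90271958] [277.43436976 204.40722433]
```

View pics/after.png

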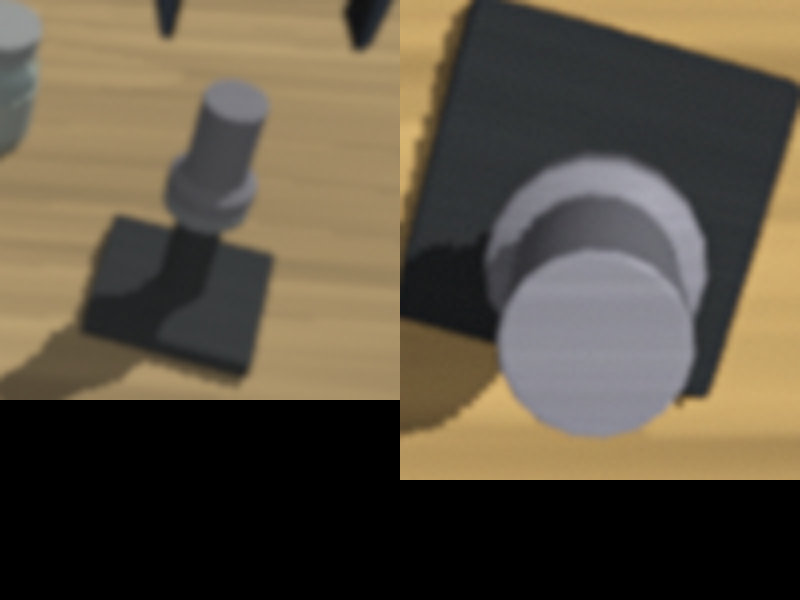

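The light weight stands upright and hides the stand's top evenly. Now back to the heavy weight at (531,52.6).

Emit:
jog_arm --commands '[{"claw": 1, "xyz": [-0.1, -0.6, 0], "turn": [0, 0, 0]}, {"claw": 1, "xyz": [-0.3, -1.6, 0], "turn": [0, 0, 0]}, {"claw": 1, "xyz": [-0.6, -2.7, 0], "turn": [0, 0, 0]}, {"claw": 1, "xyz": [-0.9, -3.9, 0], "turn": [0, 0, 0]}, {"claw": 1, "xyz": [-1.2, -5.1, 0], "turn": [0, 0, 0]}, {"claw": 1, "xyz": [-1.4, -6.2, 0.5], "turn": [0, 0, 0]}, {"claw": 1, "xyz": [-1.6, -7.3, 1.2], "turn": [0, 0, 0]}, {"claw": 1, "xyz": [-1.8, -8.2, 1.8], "turn": [0, 0, 0]}, {"claw": 1, "xyz": [-1.82, -8.6, 2.1], "turn": [0, 0, 0]}, {"claw": 1, "xyz": [-1.82, -8.6, 2.1], "turn": [0, 0, 0]}, {"claw": 1, "xyz": [-1.82, -8.6, 2.1], "turn": [0, 0, 0]}, {"claw": 1, "xyz": [-1.82, -8.6, 2.1], "turn": [0, 0, 0]}]'

```text
time: 14.18
position: [531.1, 54.0, 149.6]
tool_rot: [0.0, -0.0, 1.0, 0.0]
wrist_force: [1.1, 0.0, -0.0]
finger_gap: 91.3
grasp_force: 0.0
```

```bash
python3 - <<'E'
from h import *
p=vision.camera_params("wrist");s=state();w=vision.snapshot("wrist")[...,::-1].copy();print(s["position"])
a=wpix((530.9,52.6,76),p);g=cv2.cvtColor(w,cv2.COLOR_BGR2HSV);m=cv2.inRange(g,(0,0,75),(180,60,255))
n=np.zeros_like(m);cv2.circle(n,tuple(np.int32(a)),45,255,-1);m&=n
r=int(a[1]);cols=np.where(m[r])[0];print(a,cols.min(),cols.max(),np.where(m[:,int(a[0])])[0][[0,-1]])
E
```

```text
[531.14327396  53.96789666 149.61839802]
[275.53361052 218.61904146] 255 299 [176 239]
```

L is still in place: its shank spans columns 255–299, which matches the prediction. Descending and gripping.

Emit:
jog_arm --commands '[{"claw": 1, "xyz": [0, -0.02, 1.0], "turn": [0, 0, 0]}, {"claw": 1, "xyz": [0, -0.02, 2.0], "turn": [0, 0, 0]}, {"claw": 1, "xyz": [0, -0.02, 3.0], "turn": [0, 0, 0]}, {"claw": 1, "xyz": [0, -0.02, 3.7], "turn": [0, 0, 0]}, {"claw": 0, "xyz": [0, -0.02, 3.9], "turn": [0, 0, 0]}, {"claw": 0, "xyz": [0, -0.02, 3.9], "turn": [0, 0, 0]}, {"claw": 0, "xyz": [0, -0.02, 3.9], "turn": [0, 0, 0]}, {"claw": 0, "xyz": [0, -0.02, 3.9], "turn": [0, 0, 0]}, {"claw": 0, "xyz": [0, -0.02, 3.9], "turn": [0, 0, 0]}, {"claw": 0, "xyz": [0, -0.02, 3.9], "turn": [0, 0, 0]}, {"claw": 0, "xyz": [0, -0.02, 3.9], "turn": [0, 0, 0]}, {"claw": 0, "xyz": [0, -0.02, 3.9], "turn": [0, 0, 0]}]'

```text
time: 15.23
position: [531.1, 52.1, 32.7]
tool_rot: [0.001, -0.0, 1.0, 0.0]
wrist_force: [-0.2, 0.1, -0.3]
finger_gap: 40.8
grasp_force: 0.0
```

Emit:
jog_arm --commands '[{"claw": 0, "xyz": [0, 0, 0], "turn": [0, 0, 0]}, {"claw": 0, "xyz": [0, 0, 0], "turn": [0, 0, 0]}, {"claw": 0, "xyz": [0, 0, 0], "turn": [0, 0, 0]}, {"claw": 0, "xyz": [0, 0, 0], "turn": [0, 0, 0]}, {"claw": 0, "xyz": [0, 0, 0], "turn": [0, 0, 0]}, {"claw": 0, "xyz": [0, 0, -0.3], "turn": [0, 0, 0]}, {"claw": 0, "xyz": [0, 0, -0.9], "turn": [0, 0, 0]}, {"claw": 0, "xyz": [0, 0, -1.7], "turn": [0, 0, 0]}, {"claw": 0, "xyz": [0, 0, -2.5], "turn": [0, 0, 0]}, {"claw": 0, "xyz": [0, 0, -3.3], "turn": [0, 0, 0]}, {"claw": 0, "xyz": [0, 0, -3.65], "turn": [0, 0, 0]}, {"claw": 0, "xyz": [0, 0, -3.65], "turn": [0, 0, 0]}]'

```text
time: 16.23
position: [532.0, 52.0, 143.5]
tool_rot: [0.002, -0.0, 1.0, -0.0]
wrist_force: [-0.4, 0.4, -5.1]
finger_gap: 35.4
grasp_force: 40.0
```

Held, at about 6 N. Moving to above the patch.

Emit:
jog_arm --commands '[{"claw": 0, "xyz": [0, -0.4, 0], "turn": [0, 0, 0]}, {"claw": 0, "xyz": [-0.1, -1.1, 0], "turn": [0, 0, 0]}, {"claw": 0, "xyz": [-0.2, -2.0, 0], "turn": [0, 0, 0]}, {"claw": 0, "xyz": [-0.3, -3.0, 0], "turn": [0, 0, 0]}, {"claw": 0, "xyz": [-0.4, -4.0, 0], "turn": [0, 0, 0]}, {"claw": 0, "xyz": [-0.5, -5.0, 0], "turn": [0, 0, 0]}, {"claw": 0, "xyz": [-0.6, -6.0, 0], "turn": [0, 0, 0]}, {"claw": 0, "xyz": [-0.7, -7.0, 0], "turn": [0, 0, 0]}, {"claw": 0, "xyz": [-0.8, -7.9, 0], "turn": [0, 0, 0]}, {"claw": 0, "xyz": [-0.9, -8.6, 0], "turn": [0, 0, 0]}, {"claw": 0, "xyz": [-1.0, -9.0, 0], "turn": [0, 0, 0]}, {"claw": 0, "xyz": [-1.0, -9.0, 0], "turn": [0, 0, 0]}]'

```text
time: 17.23
position: [560.2, -220.6, 139.3]
tool_rot: [-0.001, 0.001, 1.0, 0.0]
wrist_force: [0.4, -0.3, -5.1]
finger_gap: 35.4
grasp_force: 40.0
```

```bash
python3 - <<'E'
from h import *
p=vision.camera_params("wrist");s=state();w=vision.snapshot("wrist")[...,::-1].copy();print(s["position"],s["wrist_force"])
a=wpix((565,-335,15),p);g=cv2.cvtColor(cv2.GaussianBlur(w,(3,3),0),cv2.COLOR_BGR2HSV);print(a,g[int(a[1]),int(a[0])])
m=cv2.inRange(g,(0,100,20),(14,255,165));n=np.zeros_like(m);cv2.circle(n,tuple(np.int32(a)),40,255,-1);m&=n
c=max(cv2.findContours(m,0,1)[0],key=cv2.contourArea);e=cv2.fitEllipse(cv2.convexHull(c));print(e,wplane(e[0],15,p))
E
```

```text
[ 560.21397465 -220.55349813  139.3173833 ] [ 0.35501237 -0.28835112 -5.14151536]
[160.63273455 209.89842414] [ 14 185  88]
((164.23666381835938, 207.624267578125), (52.38516616821289, 57.126609802246094), 154.02342224121094) [ 562.73175707 -330.9518801    15.        ]
```

The wrist view puts the patch at (562.7,-331), in agreement within 4 mm. Going to (563.5,-333).

Emit:
jog_arm --commands '[{"claw": 0, "xyz": [0, -0.4, 0], "turn": [0, 0, 0]}, {"claw": 0, "xyz": [-0.05, -1.1, -0.05], "turn": [0, 0, 0]}, {"claw": 0, "xyz": [-0.1, -1.9, -0.07], "turn": [0, 0, 0]}, {"claw": 0, "xyz": [-0.1, -2.7, -0.07], "turn": [0, 0, 0]}, {"claw": 0, "xyz": [-0.1, -3.3, -0.07], "turn": [0, 0, 0]}, {"claw": 0, "xyz": [-0.1, -3.65, -0.07], "turn": [0, 0, 0]}, {"claw": 0, "xyz": [-0.1, -3.75, -0.07], "turn": [0, 0, 0]}, {"claw": 0, "xyz": [-0.1, -3.75, -0.07], "turn": [0, 0, 0]}, {"claw": 0, "xyz": [-0.1, -3.75, -0.07], "turn": [0, 0, 0]}, {"claw": 0, "xyz": [-0.1, -3.75, -0.07], "turn": [0, 0, 0]}, {"claw": 0, "xyz": [-0.1, -3.75, -0.07], "turn": [0, 0, 0]}, {"claw": 0, "xyz": [-0.1, -3.75, -0.07], "turn": [0, 0, 0]}]'

```text
time: 18.28
position: [564.1, -329.5, 143.9]
tool_rot: [0.0, -0.001, 1.0, 0.0]
wrist_force: [-0.2, 0.8, -5.0]
finger_gap: 35.8
grasp_force: 40.0
```

```bash
python3 - <<'E'
from h import *
p=vision.camera_params("wrist");s=state();w=vision.snapshot("wrist")[...,::-1].copy();u=vision.snapshot("scene")[...,::-1]
print(s["position"],s["tool_rot"],s["wrist_force"],np.abs(s["qvel"]).max())
f=lambda a,k:cv2.resize(a,None,fx=k,fy=k,interpolation=cv2.INTER_CUBIC)
o=np.zeros((600,800,3),np.uint8);o[:400,:400]=f(u[145:245,90:190],4);o[:400,400:]=f(w[150:290,208:348],400/140);o[400:600,:400]=f(u[150:250,350:450],2).repeat(1,0)[:, :200].repeat(2,1)[:200] if 0 else 0
o[400:600,:200]=f(u[150:250,370:470],2);o[400:600,200:520]=f(u[150:250,200:360],2)
cv2.imwrite("pics/end.png",o)
E
```

```text
[ 564.06034674 -329.51250195  143.8734056 ] [ 2.65953462e-05 -5.80942858e-04  9.99999821e-01  1.39825057e-04] [-0.2116289   0.77189557 -5.03200638] 0.00597920074831103
```

View pics/end.png

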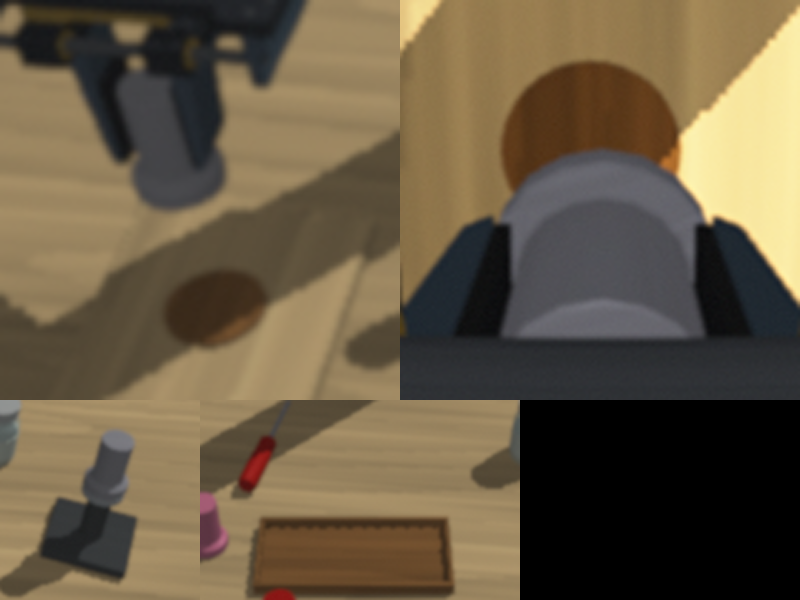

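The picture shows the heavy weight upright over the patch, about 2–4 mm off-centre, with its foot about 10 cm above it. The light weight stands on the stand, the tray is empty and the arm is still. Handing in.

```bash
python3 -c "
from station import ctrl
print(ctrl.close_job())"
```

```text
the job is handed in; nothing more can be done
None
```

I handed the job in after about 18 s of arm time: the lighter right weight (about 2 N) stands released on the stand, and the heavier left one (about 6 N) is held upright about 10 cm above the patch; the hand-in returned no verdict.

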